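# Find the key that unlocks the card frame and eject the board

### The job

The board in the card frame is held down by a locked latch, and only one of the two keys in the key stand turns it. Push a key fully into the lock and try it, and the other if it jams, until one turns the latch anticlockwise all the way to its stop, off the board, then swing the ejector lever outward to its stop so that it pries the board's end up. Both keys must finish standing upright in a slot of the key stand; leave the board in its frame and do not disturb the solder reel, the flux pot or the pliers.

Things in the scene. Friction and masses are not known exactly. Their poses are not given: they have to be found in the camera images.
- frame: fixed card frame: base plate with a grey lock casing (50 x 116 mm, top at z 77 mm) on the robot's side, behind it a board on edge in guides. Origin on the bench, mid-frame; x away from the robot, y along the board, z up. Lock axis at (-21, 0) mm, board's plane at x = 28 mm, ejector pivot at (28, 72, 62) mm
- latch (a joint): angle (rad) of the latch: steel plate 50 x 50 x 6 mm turning on the casing, arm to 61 mm. Starts at 0 to 0.06: arm along frame +x over the board, keyway along frame y. Grows anticlockwise from above to the stop at 1.5, clear of the board; stays put (friction 0.05 N m). A wrong key goes fully in but jams by about 0.45. Keys draw straight up out of it below 0.15 or above 1.25
- keyway (a point): middle of the keyway on the lock axis, at the latch plate's upper face (84 mm above the bench); its axes turn with the latch. Slot 38 mm long (y) x 9 mm wide (x), chamfered mouth, deep enough for the whole blade; a key fully in rests with its collar on this face and has about 0.13 rad of play either way
- ejector (a joint): angle (rad) of the ejector lever about a pivot along the frame's x. 0: handle upright, toe under the end of the board's rail; grows as the handle swings outward (frame +y) and down, stop at 0.6. Stays where it is left (friction 0.07 N m). It cannot lift the board while the latch arm is over it
- ejector_tip (a point): top of the ejector's grey handle (bar 10 x 10 mm, top 12 x 12 mm), 60 mm from its pivot, 122 mm above the bench when upright. It can be pushed outward from its inner (-y) side above the board's rail, whose top is at 76 mm
- card: the board, 150 g, standing loose on edge in the guides: green plate 90 mm long x 58 mm high x 4 mm with an aluminium rail along its top edge (117 mm x 10 x 10 mm). Origin: under the board on the frame's axis; y along the board, z up. 68 mm high
- card_end (a point): top of the board's rail, 2 mm from its end at the ejector; 76 mm above the bench when the board is home
- stand: fixed wooden key stand, 50 mm (x) x 120 mm (y) x 52 mm high; origin at the centre of its underside. Two slots in a row along its y at -30 and 30 mm, each 38 mm long (y) x 10 mm wide (x), open to the bench, chamfered; a key stands in one with its collar on the top face, blade along y
- stand_hole0 (a point): mouth of the slot at y = -30 mm, in the stand's top face, 52 mm above the bench
- stand_hole1 (a point): mouth of the slot at y = +30 mm
- key_a: One of two like steel keys, 40 g, upright in the stand; one fits, which one varies unseen. Origin: axis, collar underside; z up. Collar: disc 28 mm, z 0 to 4. Bow to grip: plate 10 mm (x) x 18 mm (y), z 4 to 38. Blade: 5 mm (x) x 32 mm (y), z 0 to -42, with a 9 mm wide nose to z -47.5; same after a half turn, notched in both edges at a height that differs between the keys
- key_b: One of two like steel keys, 40 g, upright in the stand; one fits, which one varies unseen. Origin: axis, collar underside; z up. Collar: disc 28 mm, z 0 to 4. Bow to grip: plate 10 mm (x) x 18 mm (y), z 4 to 38. Blade: 5 mm (x) x 32 mm (y), z 0 to -42, with a 9 mm wide nose to z -47.5; same after a half turn, notched in both edges at a height that differs between the keys
- solder_reel: solder reel, 76 x 77 x 53 mm, a bystander; origin at the centre of its underside
- flux_pot: round flux pot, 56 mm across, 25 mm high, a bystander; origin at the centre of its underside
- needle_nose: needle-nose pliers lying flat, 57 x 173 x 11 mm, a bystander; origin at the centre of the underside

How it is judged:
On the way, in this order (a step that is already met when the one before it is completed fails the run):
1. a key has turned the latch fully open while the board was still home (value of joint latch above 1.25 rad and value of joint ejector below 0.25 rad and distance between any of key_a, key_b and keyway below 0.012 m), for 0.2 s.
2. the ejector lever has been swung outward and has pried the board's end up (value of joint ejector above 0.45 rad and height (world z) of card_end above 0.084 m), for 0.2 s.
At the end, for the whole second after the job is handed in: latch above 1.25 rad, ejector above 0.45 rad, the board at rest in its guides with its end at least 8 mm up (card_end above 84 mm), and both keys standing still and upright (within 0.12 rad) in slots of the stand, collar on its top face (within 4 mm) (all of step 2 and value of joint latch above 1.25 rad and horizontal distance between card and frame below 0.05 m and linear speed of each of card, key_a, key_b below 0.02 m/s and z of key_a in the frame of stand between 0.048 and 0.056 m and x of key_a in the frame of stand between -0.012 and 0.012 m and y of key_a in the frame of stand between -0.055 and 0.055 m and angle between each of key_a, key_b's own z axis and vertical below 0.12 rad and z of key_b in the frame of stand between 0.048 and 0.056 m and x of key_b in the frame of stand between -0.012 and 0.012 m and y of key_b in the frame of stand between -0.055 and 0.055 m); the robot touches nothing.
It fails at once if the latch was turned without a key fully in it (value of joint latch between 0.6 and 1.1 rad and distance between each of key_a, key_b and keyway above 0.007 m).
It fails at once if a bystander (solder reel, flux pot, pliers) was moved by more than 20 mm (distance of any of solder_reel, flux_pot, needle_nose from where it was at the start of the episode above 0.02 m).
It also fails if it takes over 69 s, if anything falls off the work surface, if the arm or the gripper's body presses on something with over 40 N, if the wrist force passes 120 N, or if a joint passes its speed limit or range.

### The arm

A 7-joint arm with a two-finger parallel gripper is mounted at the origin on a cart in front of the work surface, level with it; the furniture and walls round the work are solid. World frame = base frame: x ahead of the robot, y to its left, z up, the work surface at z = 0. Lengths are in m, angles in rad, forces in N, time in s.
With the tool pointing down it reaches from about 0.4 to 0.85 m from the base axis. Payload 10.4 kg.
Tool frame: the origin (TCP) lies on the centre line of the jaws, within the pads' length; the fingertips stand 22 mm ahead of it and the grasp point (between the pads) lies 3 mm ahead of it; z points along the fingers, y is the line along which they close (so a half turn about z gives the same grasp; the last joint's range is limited). The gripper opens to 87 mm and grips with 3 to 60 N. Pads are 19 mm wide; open, the fingers measure 117 mm over their backs; the gripper's body (75 mm by 190 mm) begins 51 mm behind the grasp point.
Start: joints at [-1.368, 0.332, -0.065, 1.46, 0.022, 1.35, -0.088], TCP at [0.14, 0.609, 0.224] pointing down, gripper open.
Joint ranges: [-2.6, 2.6], [-0.5, 2.12], [-1.47, 1.34], [0.16, 2.42], [-1.27, 4.41], [0.06, 2.06], [-2.6, 2.6]. Speed limits (rad/s): [2.22, 2.22, 2.79, 2.79, 3.14, 3.14, 3.14].

### API

Orientations are given as a unit quaternion [x, y, z, w].
In Python, from bench import r gives the robot as it stands.
- The arm moves only by the tool nudge_tcp, called after "Request:" as name(argument=value, ...) on one line, values as JSON. Schema: {"type":"object","properties":{"segments":{"type":"string"},"clamp_n":{"type":"number"},"only":{"type":"string"},"quiet":{"type":"boolean"},"lines":{"type":"string"}},"required":["segments"],"additionalProperties":false}. segments is a string of 1 to 12 rows, parted by a bar, with the numbers parted by commas; each row has 5 numbers: dx, dy, dz in mm, then a turn about the tool's z in units of 0.05 rad, then the finger opening in m; each row is the pose to reach, as a shift and turn from the pose commanded when the call began, along the tool's axes at that moment; what a row does not reach only later rows make up. A row lasts 1/10 s, in which the tool goes at most 0.05 m and 0.15 rad, less where a joint would pass 70% of its speed; a pose out of reach is approached as far as the arm can. The fingers move at their own pace and stop on an object; clamp_n is the grip in N (left out, the last holds). Time passes only in rows, so rows that do not move let the fingers close. The tool returns the time, the measured TCP pose, the force, the opening and the grip force at its end. only (a regular expression) keeps the lines of the reply that match it, lines (a string "A,B") keeps lines A to B, and quiet returns only ok. Input that does not fit is refused with a message, and nothing moves.
- r.read_state(): the state, without advancing time (a new reading comes with each control period).
- r.camera(name): name is "scene" or "top"; returns a dict with "img" (384x512x3 uint8, red, green, blue), "fx", "fy", "cx", "cy" (pixels), "pose" (4x4, takes a point from camera to world coordinates). Camera axes: x right, y down, z forward; pixel columns grow to the right and rows downward; lengths in m; the calibration is good to about 2 mm. A picture is of the moment at which its call begins. There is no depth.
- r.close_job(): hands the job in; it is judged then, once.
The state is a dict: "time": time; "joint_positions": joint angles; "joint_vel": joint speeds; "joint_torque": joint torques, N m; "ee_pos": TCP position; "eef_rot": TCP orientation; "ft_force": force on the tool from outside, world axes, zero at the start; "torque": the same for the moment, N m; "width": finger opening in m; "grip_force": force on a finger pad.
Only numpy, scipy, OpenCV 4.12 (cv2) and the standard library are available. Lean on these libraries where they do the work, as an engineer would, in place of code of your own. Each camera call takes 0.05 s, during which the arm holds its last target. There are 200 camera calls.

## Working session

There is one attempt and no reset: what is moved stays moved. The work goes in short steps, Python scripts to look and compute and a tool call to move; the robot and the scene stay as the last step left them, time stands still between calls to the robot, and variables do not carry over. Pictures are saved under pics/ and viewed, at most 10 in all, crops included, and the job is handed in when it is done.

```bash
ls; mkdir -p pics; python3 - <<'E'
from bench import r
import cv2,numpy as np
for n in("scene","top"):
    c=r.camera(n);cv2.imwrite(f"pics/{n}0.png",c["img"][:,:,::-1]);print(n,c["fx"],c["cx"],c["cy"],np.round(c["pose"],3).tolist())
s=r.read_state();print(s["time"],s["ee_pos"],s["eef_rot"],s["width"])
E
```

```text
bench.py
pics
scene 348.2002926142285 257.663849308905 191.44057234800846 [[0.847, -0.402, 0.348, 0.231], [-0.532, -0.628, 0.568, -0.498], [-0.01, -0.666, -0.746, 0.748], [0.0, 0.0, 0.0, 1.0]]
top 403.7174383958401 254.04669354177278 189.5841034678796 [[-0.007, -0.995, 0.1, 0.43], [-1.0, 0.007, 0.001, -0.006], [-0.002, -0.1, -0.995, 1.321], [0.0, 0.0, 0.0, 1.0]]
0.1 [0.1398511  0.60878613 0.22284818] [ 1.12640341e-01  9.93635623e-01 -6.34279429e-04 -2.69709934e-05] 0.0870226980626615
```
View pics/scene0.png

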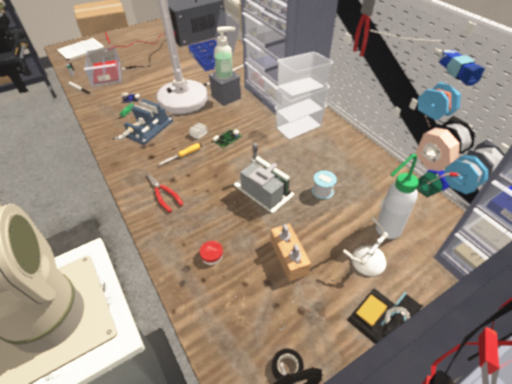

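View pics/top0.png

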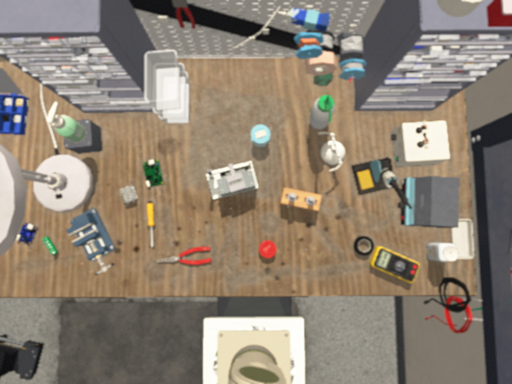

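The scene view shows the frame at (265,183), the key stand at (290,250), the reel at (324,185), the pot at (210,252) and the pliers at (165,193). In the top view the frame is at (232,180), the stand at (301,199), the pot at (267,249), the reel at (260,135) and the pliers at (185,257). Next I'll zoom in on the frame and stand.

```bash
python3 - <<'E'
import cv2,numpy as np
t=cv2.imread("pics/top0.png")[150:220,195:335];s=cv2.imread("pics/scene0.png")[135:285,225:345]
t=cv2.resize(t,None,fx=5,fy=5,interpolation=cv2.INTER_CUBIC);cv2.imwrite("pics/tz.png",t)
s=cv2.resize(s,None,fx=4,fy=4,interpolation=cv2.INTER_CUBIC);cv2.imwrite("pics/sz.png",s)
E
```

View pics/tz.png

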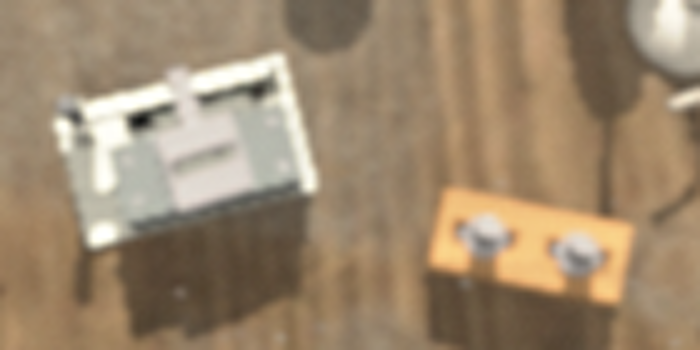

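View pics/sz.png

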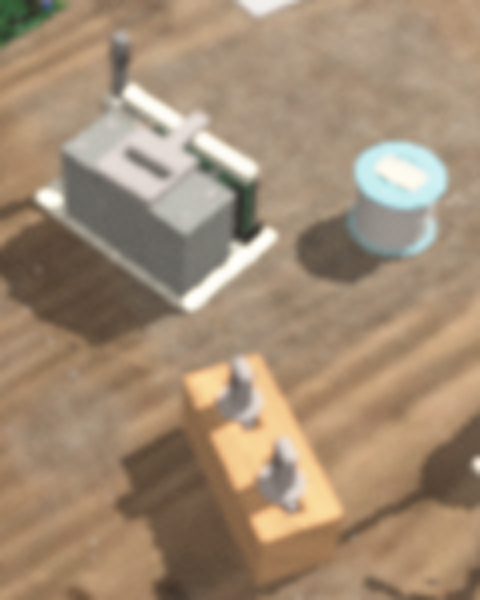

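The crops show the ejector handle at the frame's left (+y) end and the latch arm over the white rail. The keyway slot is at zoom (203,160) in top and (148,162) in scene, and the keys are at (485,237) and (578,256) in top. Now for precise measurement.

```bash
cat > h.py <<'E'
from bench import r
import cv2,numpy as np
def cast(c,u,v,z):
    P=np.array(c["pose"]);d=P[:3,:3]@np.array([(u-c["cx"])/c["fx"],(v-c["cy"])/c["fy"],1]);o=P[:3,3]
    return o+d*(z-o[2])/d[2]
def tri(c1,p1,c2,p2):
    A=np.zeros((3,3));b=np.zeros(3)
    for c,p in((c1,p1),(c2,p2)):
        P=np.array(c["pose"]);d=P[:3,:3]@np.array([(p[0]-c["cx"])/c["fx"],(p[1]-c["cy"])/c["fy"],1]);d/=np.linalg.norm(d)
        M=np.eye(3)-np.outer(d,d);A+=M;b+=M@P[:3,3]
    return np.linalg.solve(A,b)
Z=lambda u,v,o,k:((u+.5)/k-.5+o[0],(v+.5)/k-.5+o[1])
zt=lambda u,v:Z(u,v,(195,150),5)
zs=lambda u,v:Z(u,v,(225,135),4)
E
python3 - <<'E'
from h import *
t=r.camera("top");s=r.camera("scene");np.set_printoptions(precision=4,suppress=True)
for nm,c,(x0,y0,x1,y1),vmin in(("top",t,(275,180,330,216),150),("scene",s,(262,215,318,285),150)):
    hsv=cv2.cvtColor(c["img"],cv2.COLOR_RGB2HSV)[y0:y1,x0:x1]
    m=((hsv[...,1]>105)&(hsv[...,2]>(190))&(hsv[...,0]<22)).astype(np.uint8)
    m=cv2.morphologyEx(m,cv2.MORPH_CLOSE,np.ones((7,7)))
    n,l,st,_=cv2.connectedComponentsWithStats(m);k=1+np.argmax(st[1:,4]);pts=np.argwhere(l==k)[:,::-1]+[x0,y0]
    W=np.array([cast(c,*p,.052)[:2] for p in pts]).astype(np.float32)
    print(nm,len(pts),cv2.minAreaRect(W),W.mean(0))
print("kw",cast(t,*zt(203,160),.084),cast(s,*zs(148,162),.084),tri(t,zt(203,160),s,zs(148,162)))
print("slot ends scene",cast(s,*zs(125,150),.084),cast(s,*zs(171,176),.084),"top",cast(t,*zt(172,167),.084),cast(t,*zt(235,152),.084))
print("stand top corners T",*[cast(t,*zt(*p),.052)[:2] for p in((450,188),(635,225),(618,305),(428,270))])
print("stand top corners S",*[cast(s,*zs(*p),.052)[:2] for p in((183,380),(262,353),(343,517),(260,545))])
print("base T",*[cast(t,*zt(*p),.006)[:2] for p in((55,115),(280,55),(317,190),(90,248))])
print("base S",*[cast(s,*zs(*p),.006)[:2] for p in((35,198),(277,237),(188,311))])
print("tip",tri(t,zt(68,103),s,zs(121,37)),"armend",cast(t,*zt(178,70),.084),cast(s,*zs(203,117),.084))
print("bows",tri(t,zt(487,222),s,zs(243,362)),tri(t,zt(581,242),s,zs(288,444)))
E
```

```text
top 513 ((0.5287292003631592, -0.15158876776695251), (0.12371557205915451, 0.05279696360230446), 78.21673583984375) [ 0.5295 -0.1513]
scene 252 ((0.5249633193016052, -0.17234638333320618), (0.08199287205934525, 0.0531579814851284), 77.5912857055664) [ 0.5162 -0.188 ]
kw [0.5791 0.0535 0.084 ] [0.5805 0.0514 0.084 ] [0.5803 0.053  0.0826]
slot ends scene [0.5736 0.0693 0.084 ] [0.5864 0.0323 0.084 ] top [0.5749 0.0726 0.084 ] [0.5839 0.0337 0.084 ]
stand top corners T [ 0.5641 -0.1011] [ 0.5398 -0.2174] [ 0.4894 -0.2056] [ 0.5123 -0.0865]
stand top corners S [ 0.5153 -0.0904] [ 0.5678 -0.0996] [ 0.5393 -0.2175] [ 0.4896 -0.2067]
base T [0.619  0.1545] [0.6579 0.0063] [ 0.5682 -0.0174] [0.5311 0.1311]
base S [0.5326 0.1294] [0.6585 0.004 ] [ 0.5685 -0.0177]
tip [0.61   0.1326 0.1207] armend [0.6354 0.0688 0.084 ] [0.6356 0.0675 0.084 ]
bows [ 0.5381 -0.1202  0.0883] [ 0.5266 -0.1784  0.0864]
```

```bash
cat >> h.py <<'E'
from scipy.spatial.transform import Rotation as R
def go(x,y,z,th):
    "shift in tool axes to world point, turn so that tool y points along world yaw th (mod pi)"
    s=r.read_state();M=R.from_quat(s["eef_rot"]).as_matrix()
    cur=np.arctan2(M[1,1],M[0,1]);d=-(th-cur);d=(d+np.pi/2)%np.pi-np.pi/2
    print("t",round(s["time"],1),"shift",np.round(M.T@(np.array([x,y,z])-s["ee_pos"]),4),"turn",round(d,3),"or",round(d-np.sign(d)*np.pi,3),"j7",round(s["joint_positions"][6],2))
E
python3 - <<'E'
from h import *
go(.45,.3,.24,.4)
E
```

```text
t 0.2 shift [-0.3714 -0.2317 -0.0167] turn 0.945 or -2.197 j7 -0.09
```

Careful with the scale: shifts go in mm and turns go in units of 0.05 rad. That gives: -0.37 m is -370, -0.23 m is -230, 0.945 rad is 18.9.

Request:
nudge_tcp(segments="-370,-230,-16,18.9,0.06 | -370,-230,-16,18.9,0.06 | -370,-230,-16,18.9,0.06 | -370,-230,-16,18.9,0.06 | -370,-230,-16,18.9,0.06 | -370,-230,-16,18.9,0.06 | -370,-230,-16,18.9,0.06 | -370,-230,-16,18.9,0.06 | -370,-230,-16,18.9,0.06 | -370,-230,-16,18.9,0.06", clamp_n=20)

```text
time: 1.2
ee_pos: [0.4529, 0.2971, 0.2399]
eef_rot: [0.556, 0.831, 0.0, 0.001]
ft_force: [0.2, -0.4, -0.3]
width: 0.0596
grip_force: 0.0
```

```bash
python3 -c "
from h import *
go(.5345,-.1225,.15,-.21)"
```

```text
t 1.2 shift [-0.4188 -0.0848  0.0905] turn 0.601 or -2.54 j7 -0.24
```

Request:
nudge_tcp(segments="-419,-85,90,12,0.05 | -419,-85,90,12,0.05 | -419,-85,90,12,0.05 | -419,-85,90,12,0.05 | -419,-85,90,12,0.05 | -419,-85,90,12,0.05 | -419,-85,90,12,0.05 | -419,-85,90,12,0.05 | -419,-85,90,12,0.05 | -419,-85,90,12,0.05 | -419,-85,90,12,0.05", clamp_n=20)

```text
time: 2.3
ee_pos: [0.5337, -0.1169, 0.1491]
eef_rot: [0.775, 0.633, -0.0, -0.0]
ft_force: [0.2, 0.4, 0.4]
width: 0.0502
grip_force: 0.0
```

```bash
python3 - <<'E'
from h import *
go(.5345,-.1225,.082,-.21)
s=r.camera("scene")["img"][180:290,230:340,::-1]
cv2.imwrite("pics/a.png",cv2.resize(s,None,fx=5,fy=5,interpolation=cv2.INTER_CUBIC))
E
```

```text
t 2.3 shift [-0.0053  0.0019  0.0671] turn 0.009 or -3.133 j7 0.07
```

View pics/a.png

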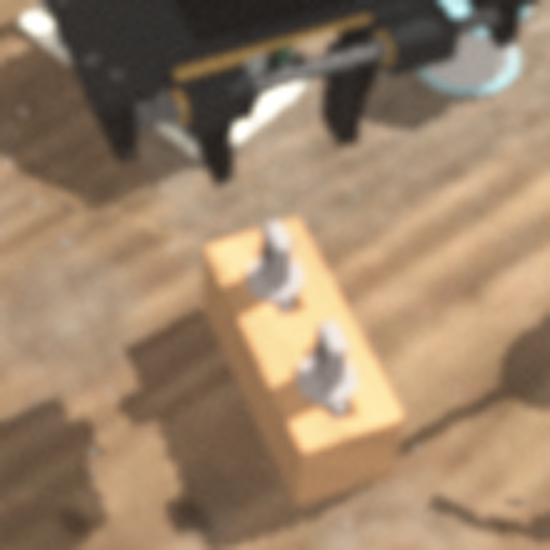

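The open fingers, tips at zoom (215,175) and (345,140), sit above the stand and straddle the nearer key, whose bow top is at (277,232). The other key's bow top is at (330,335).

```bash
python3 - <<'E'
from h import *
t=r.camera("top");s=r.camera("scene")
Za=lambda u,v:Z(u,v,(230,180),5)
print("collars T",cast(t,*zt(485,238),.055),cast(t,*zt(578,256),.055))
print("collars S",cast(s,*Za(274,278),.055),cast(s,*Za(326,382),.055))
print("bowtop S",cast(s,*Za(277,230),.089),cast(s,*Za(332,332),.089))
print("bowtop T",cast(t,*zt(487,230),.09))
print("tips", cast(s,*Za(216,178),.127),cast(s,*Za(345,140),.127))
E
```

```text
collars T [ 0.53197345 -0.12243022  0.055     ] [ 0.52023204 -0.1806752   0.055     ]
collars S [ 0.53341105 -0.12376815  0.055     ] [ 0.52051692 -0.1834889   0.055     ]
bowtop S [ 0.5352407  -0.12077649  0.089     ] [ 0.52367377 -0.179663    0.089     ]
bowtop T [ 0.53405951 -0.12050863  0.09      ]
tips [ 0.51116495 -0.10413186  0.127     ] [ 0.57321164 -0.11761998  0.127     ]
```

Request:
nudge_tcp(segments="-5.5,1,20,0.2,0.04 | -5.5,1,45,0.2,0.04 | -5.5,1,66,0.2,0.04 | -5.5,1,66,0.2,0.04 | -5.5,1,66,0.2,0 | -5.5,1,66,0.2,0 | -5.5,1,66,0.2,0 | -5.5,1,66,0.2,0 | -5.5,1,66,0.2,0", clamp_n=30)

```text
time: 3.35
ee_pos: [0.534, -0.1224, 0.084]
eef_rot: [0.777, 0.629, 0.0, 0.0]
ft_force: [-0.0, 0.1, 2.7]
width: 0.0094
grip_force: 30.0
```

```bash
python3 - <<'E'
from h import *
go(.5335,-.1225,.165,-.21)
E
```

```text
t 3.4 shift [-0.0002 -0.0005 -0.081 ] turn 0.0 or -3.142 j7 0.13
```

To row units: -0.11 m is -110, -0.07 m is -70.

Request:
nudge_tcp(segments="0,0,-30,0,0 | 0,0,-70,0,0 | 0,0,-110,0,0 | 0,0,-110,0,0")

```text
time: 3.75
ee_pos: [0.5363, -0.1233, 0.1987]
eef_rot: [0.777, 0.629, 0.003, 0.002]
ft_force: [0.6, -0.5, 0.1]
width: 0.0096
grip_force: 30.0
```

```bash
python3 - <<'E'
from h import *
go(.580,.0525,.195,.27)
E
```

```text
t 3.8 shift [0.181  0.006  0.0041] turn -0.481 or 2.661 j7 0.05
```

To row units: 0.181 m is 181, 0.17 m is 170, -0.48 rad is -9.6.

Request:
nudge_tcp(segments="50,1,0,-2.4,0 | 100,3,0,-4.8,0 | 140,4,0,-7.2,0 | 170,5,0,-9.6,0 | 181,6,0,-9.6,0 | 181,6,0,-9.6,0 | 181,6,0,-9.6,0")

```text
time: 4.45
ee_pos: [0.5772, 0.0514, 0.1933]
eef_rot: [0.607, 0.795, -0.0, 0.0]
ft_force: [0.1, 0.8, -0.2]
width: 0.0095
grip_force: 30.0
```

```bash
python3 - <<'E'
from h import *
go(.580,.0525,.185,.27)
s=r.camera("scene")["img"][125:235,215:325,::-1];t=r.camera("top")["img"][150:220,195:265,::-1]
a=cv2.resize(s,(560,560),interpolation=cv2.INTER_CUBIC)
cv2.imwrite("pics/b.png",a)
E
```

```text
t 4.5 shift [0.0003 0.003  0.0083] turn -0.004 or 3.138 j7 0.21
```

View pics/b.png

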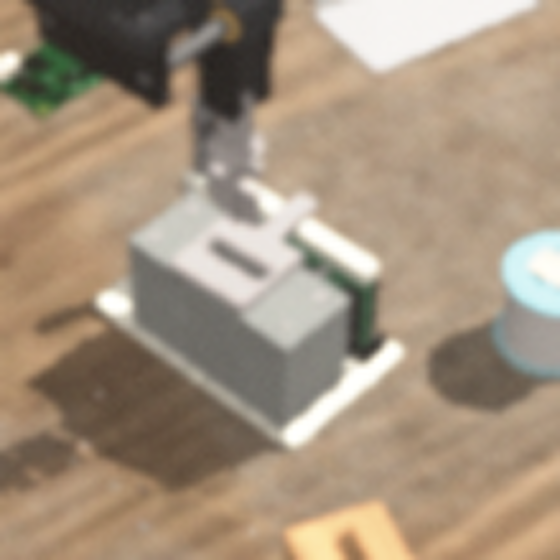

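The held key hangs above the latch with its nose at about (240,215) in the crop. The keyway slot centre is at (238,258), with ends at (210,240) and (267,276).

```bash
python3 - <<'E'
from h import *
s=r.camera("scene");P=np.array(s["pose"]);k=560/110
pr=lambda p:(lambda q:(np.array([q[0]/q[2]*s["fx"]+s["cx"]-215,q[1]/q[2]*s["fy"]+s["cy"]-125])+.5)*k-.5)(P[:3,:3].T@(np.array(p)-P[:3,3]))
n=(.5772,.0514)
for dz,nm in((-.0475,"nose"),(-.042,"blade"),(0,"collar")): print(nm,pr((*n,.161+dz)))
c,sn=np.cos(.27),np.sin(.27)
for d in(-.016,.016): print("blade edge",pr((n[0]-sn*d,n[1]+c*d,.161-.042)))
print("kw",cast(s,*Z(238,258,(215,125),k),.084), pr((.58,.0525,.084)))
a=cast(s,*Z(210,240,(215,125),k),.084);b=cast(s,*Z(267,276,(215,125),k),.084);print(a,b,np.arctan2(b[0]-a[0],a[1]-b[1]))
E
```

```text
nose [233.87833733 219.28160694]
blade [233.84002482 211.52598861]
collar [233.53554012 149.889018  ]
blade edge [257.37915204 226.29222874]
blade edge [210.67783332 196.99620259]
kw [0.57959924 0.05134727 0.084     ] [237.46255784 256.38058608]
[0.57428937 0.07055686 0.084     ] [0.58524392 0.03222605 0.084     ] 0.27836943929658753
```

Request:
nudge_tcp(segments="0,2.5,0,0,0 | 0,2.5,0,0,0 | 0,2.5,20,0,0 | 0,2.5,27,0,0 | 0,2.5,33,0,0 | 0,2.5,40,0,0 | 0,2.5,45,0,0")

```text
time: 5.3
ee_pos: [0.5799, 0.054, 0.1483]
eef_rot: [0.606, 0.796, 0.0, 0.0]
ft_force: [-0.9, -0.1, -0.3]
width: 0.0094
grip_force: 30.0
```

```bash
python3 - <<'E'
from h import *
go(.5798,.052,.116,.27)
E
```

```text
t 5.3 shift [-0.0019 -0.0006  0.0323] turn -0.0 or 3.142 j7 0.23
```

Request:
nudge_tcp(segments="-1,0,8,0,0 | -1,0,16,0,0 | -1,0,22,0,0 | -1,0,27,0,0 | -1,0,31,0,0 | -1,0,33,0,0 | -1,0,33,0,0")

```text
time: 6.0
ee_pos: [0.5803, 0.053, 0.116]
eef_rot: [0.606, 0.796, 0.0, 0.0]
ft_force: [-1.5, -0.1, 3.4]
width: 0.0096
grip_force: 30.0
```

```bash
python3 - <<'E'
from h import *
go(.5798,.052,.116,.27)
E
```

```text
t 6.0 shift [-0.0009 -0.0008 -0.    ] turn -0.0 or 3.142 j7 0.25
```

To row units: 0.001 m is 1, -0.2 rad is -4.

Request:
nudge_tcp(segments="0,0,1,0,0 | 0,0,1,-2,0 | 0,0,1,-4,0 | 0,0,1,-6,0 | 0,0,1,-8,0 | 0,0,1,-8,0", clamp_n=40)

```text
time: 6.6
ee_pos: [0.5808, 0.053, 0.116]
eef_rot: [0.434, 0.901, 0.001, 0.001]
ft_force: [-3.6, -0.3, 10.7]
width: 0.0095
grip_force: 40.2
```

```bash
python3 -c "
from h import *
print(r.read_state()['torque'])"
```

```text
[-0.09671994  0.86917638 -0.28345641]
```

Request:
nudge_tcp(segments="0,0,0,-2,0 | 0,0,0,-4,0 | 0,0,0,-5,0 | 0,0,0,-5,0")

```text
time: 7.0
ee_pos: [0.5812, 0.0527, 0.1159]
eef_rot: [0.32, 0.948, 0.001, 0.001]
ft_force: [-1.1, -1.1, 8.0]
width: 0.0105
grip_force: 40.1
```

```bash
python3 - <<'E'
from h import *
go(.5798,.052,.116,.27);print(r.read_state()["torque"])
E
```

```text
t 7.0 shift [ 0.0006 -0.0014 -0.0001] turn 0.65 or -2.491 j7 0.87
[-0.19582832  0.20026468 -0.76161874]
```

To row units: -0.001 m is -1, -0.05 rad is -1.

Request:
nudge_tcp(segments="0,0,-1,0,0 | 0,0,-1,-1,0 | 0,0,-1,-1,0")

```text
time: 7.3
ee_pos: [0.5807, 0.0526, 0.116]
eef_rot: [0.296, 0.955, 0.0, 0.001]
ft_force: [1.1, -2.1, 4.0]
width: 0.0111
grip_force: 40.0
```

```bash
python3 - <<'E'
from h import *
go(.5798,.052,.116,.27);print(r.read_state()["torque"])
s=r.camera("scene")["img"][125:235,215:325,::-1]
cv2.imwrite("pics/c.png",cv2.resize(s,(560,560),interpolation=cv2.INTER_CUBIC))
E
```

```text
t 7.3 shift [ 0.0004 -0.001  -0.    ] turn 0.699 or -2.442 j7 0.91
[-0.37327123 -0.31630989 -0.86850414]
```

View pics/c.png

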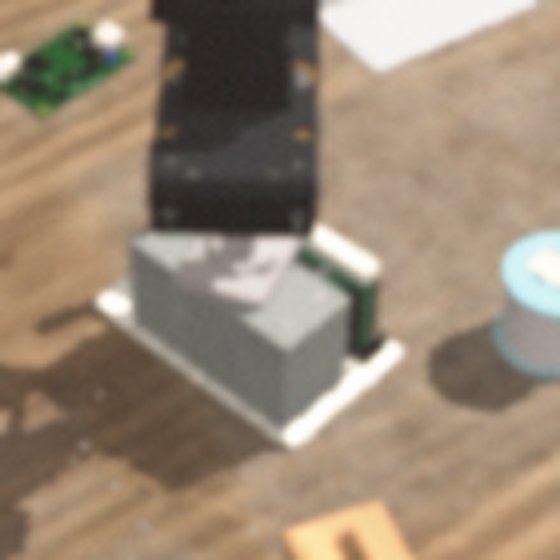

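The gripper hides most of the latch, which has turned only part way (plate corner at (255,300)). Torque has climbed to 0.87 N m and the finger opening has grown to 11.1 mm, so the key is jammed and this is the wrong one. I'll turn it back and withdraw it.

To row units: 0.8 rad is 16.

Request:
nudge_tcp(segments="0,0,0,2.6,0 | 0,0,0,5.2,0 | 0,0,0,7.8,0 | 0,0,0,10.4,0 | 0,0,0,13,0 | 0,0,0,15.6,0 | 0,0,0,16,0 | 0,0,0,15,0 | 0,0,0,14.6,0")

```text
time: 8.25
ee_pos: [0.5803, 0.053, 0.1159]
eef_rot: [0.617, 0.787, 0.0, 0.0]
ft_force: [0.4, -0.5, 5.4]
width: 0.0095
grip_force: 40.0
```

```bash
python3 - <<'E'
from h import *
go(.5803,.053,.116,.27);print(r.read_state()["torque"])
E
```

```text
t 8.2 shift [ 0.      0.     -0.0001] turn -0.029 or 3.113 j7 0.22
[-0.49941424  0.05374538 -0.03201928]
```

To row units: -0.085 m is -85, -0.07 m is -70, -0.02 rad is -0.4.

Request:
nudge_tcp(segments="0,0,-8,-0.4,0 | 0,0,-25,-0.4,0 | 0,0,-45,-0.4,0 | 0,0,-70,-0.4,0 | 0,0,-85,-0.4,0 | 0,0,-85,-0.4,0")

```text
time: 8.85
ee_pos: [0.581, 0.0533, 0.2026]
eef_rot: [0.609, 0.793, 0.001, 0.001]
ft_force: [-0.2, -0.2, -0.8]
width: 0.0094
grip_force: 40.0
```

```bash
python3 - <<'E'
from h import *
go(.534,-.1224,.2,-.21)
E
```

```text
t 8.8 shift [-0.1577 -0.0906  0.0022] turn 0.47 or -2.672 j7 0.21
```

Request:
nudge_tcp(segments="-40,-23,0,2.4,0 | -80,-46,0,4.8,0 | -120,-69,0,7.2,0 | -150,-86,0,9.4,0 | -157.7,-90.6,0,9.4,0 | -157.7,-90.6,0,9.4,0 | -157.7,-90.6,0,9.4,0")

```text
time: 9.55
ee_pos: [0.5332, -0.1211, 0.1998]
eef_rot: [0.777, 0.63, -0.0, -0.001]
ft_force: [0.3, 0.5, -0.3]
width: 0.0095
grip_force: 40.0
```

```bash
python3 - <<'E'
from h import *
go(.534,-.1224,.125,-.21)
E
```

```text
t 9.6 shift [-0.0011  0.0011  0.0748] turn 0.003 or -3.139 j7 0.05
```

Request:
nudge_tcp(segments="-1,1,30,0,0 | -1,1,60,0,0 | -1,1,70,0,0 | -1,1,78,0,0 | -1,1,85,0,0 | -1,1,90,0,0 | -1,1,90,0,0")

```text
time: 10.25
ee_pos: [0.5337, -0.1235, 0.1102]
eef_rot: [0.777, 0.629, -0.0, -0.0]
ft_force: [0.4, -0.6, -0.5]
width: 0.0093
grip_force: 40.0
```

```bash
python3 - <<'E'
from h import *
go(.534,-.1224,.084,-.21)
E
```

```text
t 10.2 shift [0.0011 0.0001 0.0262] turn 0.001 or -3.141 j7 0.11
```

Going in without contact force; I'll lower to the collar and release.

To row units: 0.0265 m is 26.5, 0.024 m is 24.

Request:
nudge_tcp(segments="1,0,10,0,0 | 1,0,18,0,0 | 1,0,24,0,0 | 1,0,26.5,0,0 | 1,0,26.5,0,0")

```text
time: 10.75
ee_pos: [0.5339, -0.1229, 0.0841]
eef_rot: [0.777, 0.629, -0.0, -0.0]
ft_force: [-0.6, 0.5, 2.0]
width: 0.0095
grip_force: 40.0
```

Request:
nudge_tcp(segments="0,0,0,0,0.035 | 0,0,0,0,0.035 | 0,0,0,0,0.035 | 0,0,-20,0,0.035 | 0,0,-50,0,0.035 | 0,0,-65,0,0.035 | 0,0,-65,0,0.035")

```text
time: 11.45
ee_pos: [0.5353, -0.123, 0.1509]
eef_rot: [0.777, 0.629, 0.002, 0.001]
ft_force: [0.2, 0.2, -0.3]
width: 0.0346
grip_force: 0.0
```

```bash
python3 - <<'E'
from h import *
go(.5213,-.1815,.149,-.21)
E
```

```text
t 11.4 shift [-0.0601 -0.0016  0.0019] turn 0.0 or -3.142 j7 0.08
```

To row units: 0.067 m is 67, -0.06 m is -60.

Request:
nudge_tcp(segments="-40,-1,0,0,0.035 | -60,-1.8,0,0,0.035 | -60,-1.8,0,0,0.035 | -60,-1.8,30,0,0.035 | -60,-1.8,55,0,0.035 | -60,-1.8,67,0,0.035 | -60,-1.8,67,0,0.035 | -60,-1.8,67,0,0 | -60,-1.8,67,0,0 | -60,-1.8,67,0,0 | -60,-1.8,67,0,0", clamp_n=40)

```text
time: 12.55
ee_pos: [0.5202, -0.1812, 0.0827]
eef_rot: [0.777, 0.629, 0.001, 0.0]
ft_force: [-0.1, -0.5, 0.3]
width: 0.0109
grip_force: 0.2
```

Request:
nudge_tcp(segments="0,0,-30,0,0 | 0,0,-70,0,0 | 0,0,-110,0,0 | 0,0,-110,0,0")

```text
time: 12.95
ee_pos: [0.5222, -0.1823, 0.1974]
eef_rot: [0.777, 0.629, 0.003, 0.003]
ft_force: [0.2, -0.8, -1.2]
width: 0.0095
grip_force: 39.8
```

```bash
python3 - <<'E'
from h import *
go(.5803,.053,.195,.27)
E
```

```text
t 12.9 shift [0.2422 0.0076 0.0027] turn -0.481 or 2.661 j7 0.18
```

Request:
nudge_tcp(segments="50,1,0,-2.4,0 | 100,3,0,-4.8,0 | 150,4,0,-7.2,0 | 200,5,0,-9.6,0 | 230,7.5,0,-9.6,0 | 242,7.5,0,-9.6,0 | 242,7.5,0,-9.6,0 | 242,7.5,0,-9.6,0")

```text
time: 13.75
ee_pos: [0.5773, 0.052, 0.1919]
eef_rot: [0.606, 0.795, -0.0, 0.0]
ft_force: [0.1, 0.2, -0.8]
width: 0.0094
grip_force: 39.8
```

```bash
python3 - <<'E'
from h import *
go(.5803,.053,.148,.27)
s=r.camera("scene")["img"][125:235,215:325,::-1]
cv2.imwrite("pics/d.png",cv2.resize(s,(560,560),interpolation=cv2.INTER_CUBIC))
E
```

```text
t 13.8 shift [0.0002 0.0032 0.0439] turn -0.002 or 3.14 j7 0.22
```

View pics/d.png

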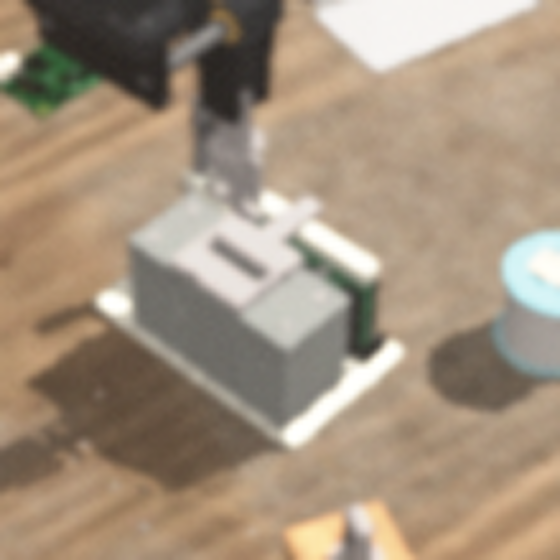

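The second key hangs over the keyway, with its nose at about (245,207) and the slot still at (239,257). The first key is back standing in the stand, at the bottom edge at (357,530).

To row units: 0.045 m is 45, 0.04 m is 40.

Request:
nudge_tcp(segments="0,2.5,0,0,0 | 0,2.5,0,0,0 | 0,2.5,18,0,0 | 0,2.5,25,0,0 | 0,2.5,32,0,0 | 0,2.5,40,0,0 | 0,2.5,45,0,0 | 0,2.5,45,0,0")

```text
time: 14.6
ee_pos: [0.5855, 0.0551, 0.1541]
eef_rot: [0.606, 0.796, 0.006, 0.004]
ft_force: [-1.3, 1.3, 38.6]
width: 0.0094
grip_force: 40.6
```

```bash
python3 - <<'E'
from h import *
go(.5803,.053,.116,.27);print(r.read_state()["torque"])
E
```

```text
t 14.6 shift [-0.0007 -0.0061  0.038 ] turn -0.0 or 3.141 j7 0.23
[0.12366564 0.48786653 0.05413021]
```

Blocked at 38 N. I'll back off and check how the key sits in the jaws.

To row units: -0.036 m is -36, -0.02 m is -20.

Request:
nudge_tcp(segments="0,0,-20,0,0 | 0,0,-36,0,0 | 0,0,-36,0,0 | 0,0,-36,0,0")

```text
time: 15.0
ee_pos: [0.58, 0.0545, 0.1828]
eef_rot: [0.606, 0.796, 0.0, -0.0]
ft_force: [-0.1, -0.2, -0.1]
width: 0.0097
grip_force: 39.7
```

```bash
python3 - <<'E'
from h import *
st=r.read_state();print(st["ee_pos"],st["ft_force"],st["width"])
s=r.camera("scene");P=np.array(s["pose"]);k=10
im=cv2.resize(s["img"][135:195,230:290,::-1],(600,600),interpolation=cv2.INTER_CUBIC)
pr=lambda p:tuple(int(round(x)) for x in (lambda q:(np.array([q[0]/q[2]*s["fx"]+s["cx"]-230,q[1]/q[2]*s["fy"]+s["cy"]-135])+.5)*k-.5)(P[:3,:3].T@(np.array(p)-P[:3,3])))
x,y,z=st["ee_pos"];z-=.031
c,sn=np.cos(.27),np.sin(.27)
for d,h in((.016,0),(-.016,0),(.016,-.042),(-.016,-.042),(0,-.0475),(.0,0)):
    p=pr((x-sn*d,y+c*d,z+h));print(d,h,p);cv2.circle(im,p,3,(0,0,255),-1)
for d in(-.019,.019): cv2.circle(im,pr((.5803-sn*d,.053+c*d,.084)),3,(255,0,0),-1)
cv2.imwrite("pics/e.png",im)
E
```

```text
[0.57995764 0.05451765 0.18276848] [-0.12552531 -0.15290835 -0.10269983] 0.009653120198165487
0.016 0 (265, 183)
-0.016 0 (359, 240)
0.016 -0.042 (267, 302)
-0.016 -0.042 (358, 359)
0 -0.0475 (313, 345)
0.0 0 (312, 211)
```

View pics/e.png

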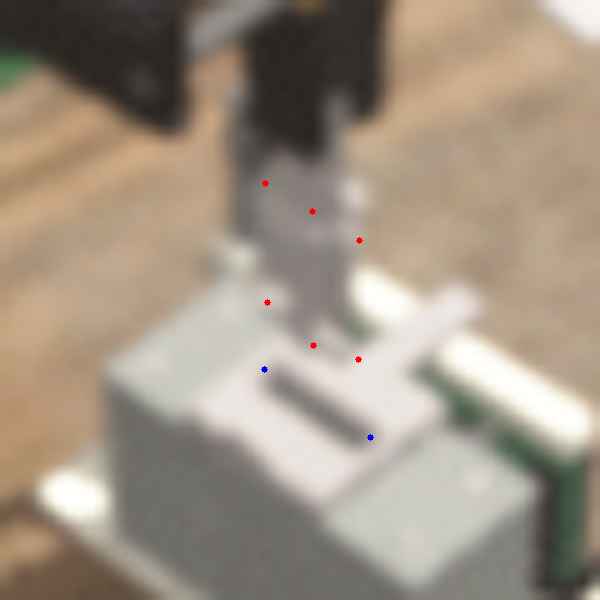

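The blade is at x 265–350 with its nose near (318,345), and the slot runs (272,375)–(365,440), matching the blue predictions. The blade may be slightly tilted, so I'll measure its silhouette against the first image.

```bash
python3 - <<'E'
from h import *
s=r.camera("scene")["img"].astype(int);b=cv2.imread("pics/scene0.png")[:,:,::-1].astype(int)
d=np.abs(s-b).max(2)
for v in range(150,174):
    print(v,''.join('#' if x>45 else '+' if x>22 else '.' for x in d[v,248:275]), ' '.join(str(s[v,u].sum()//3) for u in range(252,270)))
E
```

```text
150 .........#######........... 128 102 83 76 78 85 86 71 57 65 93 125 151 166 169 169 166 162
151 .........+#####+........... 132 105 87 83 96 112 111 100 90 94 112 130 153 165 166 164 163 161
152 .........++###++.+......... 136 109 96 96 113 123 125 122 118 118 125 140 162 173 169 161 158 158
153 .........++++++.+#+........ 139 116 104 114 123 127 127 126 126 127 131 147 180 192 178 163 157 154
154 .........+++++++##+........ 141 117 109 120 129 130 129 127 128 127 131 152 194 208 187 164 154 153
155 .........+#+++++###........ 138 117 111 122 132 137 134 131 129 129 131 153 193 206 185 159 153 153
156 ........+###++.+##+........ 136 115 108 120 133 138 141 136 132 130 136 154 179 190 172 157 155 158
157 ........#####+.+##+........ 142 116 108 119 128 137 138 139 139 141 148 162 177 176 162 157 156 159
158 .......+######++++......... 155 135 120 123 125 133 136 141 142 146 158 170 174 170 160 157 158 163
159 ........########........... 175 171 163 143 127 128 133 132 136 137 144 152 164 160 156 157 159 167
160 ........+########+......... 176 195 195 163 134 128 128 130 129 129 129 
[... 679 characters left out ...]
...+ 200 201 199 195 187 173 154 137 143 162 165 151 132 134 160 189 219 232
168 ..........+##+..........++. 199 198 200 199 201 193 173 150 154 182 195 189 165 139 147 183 209 224
169 ..........+###+........++.. 199 199 203 205 209 208 192 169 161 175 189 200 194 179 181 209 225 227
170 ...........++++++.....+++.. 200 202 206 214 214 209 201 192 187 189 189 189 195 206 217 226 229 228
171 ......................+++.. 202 209 215 216 206 186 185 200 211 218 213 204 207 220 228 230 229 224
172 ........................... 214 220 222 211 184 154 154 175 201 217 224 224 224 228 229 229 228 222
173 ........................... 223 226 224 208 173 138 127 143 165 191 211 223 227 230 229 229 228 226
```

The silhouette is ambiguous against the casing. I'll carry the key over clean wood and turn it broadside to the camera.

To row units: -0.11 m is -110, -0.1 m is -100, -0.73 rad is -14.6.

Request:
nudge_tcp(segments="-30,0,-20,-2.4,0 | -70,0,-30,-4.8,0 | -100,-10,-30,-7.2,0 | -110,-20,-30,-9.6,0 | -110,-30,-30,-12,0 | -110,-30,-30,-14.6,0 | -110,-30,-30,-14.6,0 | -110,-30,-30,-14.6,0")

```text
time: 15.9
ee_pos: [0.5802, -0.0593, 0.2124]
eef_rot: [0.283, 0.959, -0.0, -0.0]
ft_force: [0.2, 0.3, -0.3]
width: 0.0096
grip_force: 39.7
```

```bash
python3 - <<'E'
from h import *
st=r.read_state();x,y,z=st["ee_pos"];M=R.from_quat(st["eef_rot"]).as_matrix();print(st["ee_pos"],np.arctan2(M[1,1],M[0,1]))
s=r.camera("scene");P=np.array(s["pose"]);k=10
def px(p): q=P[:3,:3].T@(np.array(p)-P[:3,3]);return np.array([q[0]/q[2]*s["fx"]+s["cx"],q[1]/q[2]*s["fy"]+s["cy"]])
o=np.round(px((x,y,z-.05))).astype(int)-30;print(o)
im=cv2.resize(np.ascontiguousarray(s["img"][o[1]:o[1]+60,o[0]:o[0]+60,::-1]),(600,600),interpolation=cv2.INTER_CUBIC)
for d,h in((.016,0),(-.016,0),(.016,-.042),(-.016,-.042),(0,-.0475),(.0,0)):
    p=(px(np.array([x,y,z-.031+h])+d*M[:,0])-o+.5)*k-.5;print(d,h,p);cv2.circle(im,tuple(p.astype(int).tolist()),3,(0,0,255),-1)
cv2.imwrite("pics/f.png",im)
E
```

```text
[ 0.58021303 -0.05926501  0.21238838] 0.9963506836061055
[257 150]
0.016 0 [240.2603915  248.77242855]
-0.016 0 [380.96713567 249.30533609]
0.016 -0.042 [233.27458543 373.37079575]
-0.016 -0.042 [368.62698595 373.96069389]
0 -0.0475 [299.7187615  389.28773609]
0.0 0 [310.59109871 249.03879648]
```

View pics/f.png

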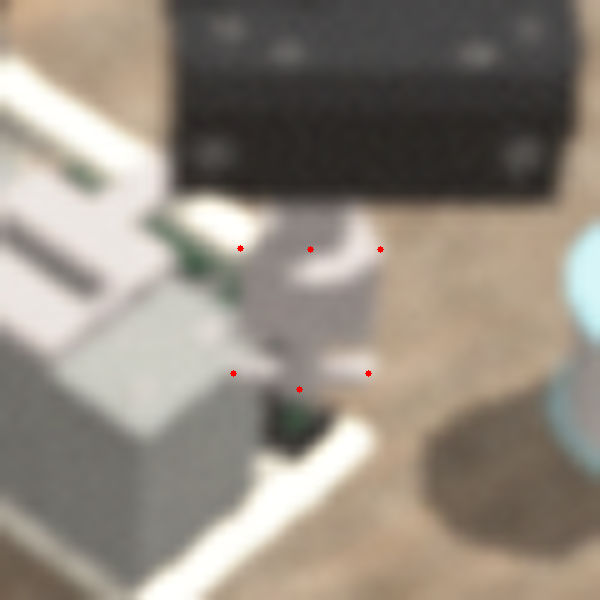

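The picture shows the key straight and seated where predicted: blade corners at (235,365) and (370,365), nose at (300,390). So the grasp is fine, and the latch was probably left slightly turned. I'll measure the slot's yaw and centre now and compare them with the start picture.

```bash
python3 - <<'E'
from h import *
c=r.camera("scene");b=cv2.imread("pics/scene0.png")[:,:,::-1]
def slot(img):
    g=cv2.cvtColor(np.ascontiguousarray(img),cv2.COLOR_RGB2GRAY)[168:184,250:274];g=cv2.resize(g,None,fx=8,fy=8,interpolation=cv2.INTER_CUBIC)
    m=(g<165).astype(np.uint8);n,l,st,ce=cv2.connectedComponentsWithStats(m)
    k=l[60:76,84:108];k=np.bincount(k[k>0]).argmax()
    p=np.argwhere(l==k)[:,::-1]
    W=np.array([cast(c,(u+.5)/8-.5+250,(v+.5)/8-.5+168,.084)[:2] for u,v in p],np.float32)
    u,s,vt=np.linalg.svd(W-W.mean(0),full_matrices=False);d=vt[0]*np.sign(vt[0][1])
    print(st[k],W.mean(0),"yaw",np.arctan2(-d[0],d[1]),cv2.minAreaRect(W))
slot(b);slot(c["img"])
def armend(img):
    g=img.astype(int).min(2)
    return g
E
```

```text
[  51   33   90   61 2304] [0.57931155 0.05053272] yaw 0.28654975 ((0.5791106820106506, 0.05069483444094658), (0.010715365409851074, 0.03739326819777489), 17.276582717895508)
[  55   34   82   59 1742] [0.57927334 0.05048972] yaw 0.22832282 ((0.579117476940155, 0.05075441673398018), (0.008395184762775898, 0.035299189388751984), 13.833568572998047)
```

The latch now sits at its lower stop (slot yaw about 0.235 against 0.29 at the start), and I came down about 3 mm too far along +y. I'll retry at (0.5797, 0.0515) with yaw 0.24.

```bash
python3 -c "
from h import *
go(.5797,.0515,.195,.24)"
```

```text
t 16.0 shift [0.0606 0.0926 0.0176] turn 0.757 or -2.384 j7 1.12
```

Careful with the scale: shifts go in mm and turns go in units of 0.05 rad. That gives: 0.0926 m is 92.6, 0.0606 m is 60.6, 0.755 rad is 15.1.

Request:
nudge_tcp(segments="20,30,0,3,0 | 40,60,10,6,0 | 60.6,92.6,17.6,9,0 | 60.6,92.6,17.6,12,0 | 60.6,92.6,17.6,15.1,0 | 60.6,92.6,17.6,15.1,0 | 60.6,92.6,17.6,15.1,0 | 60.6,92.6,17.6,15.1,0")

```text
time: 16.8
ee_pos: [0.5795, 0.0511, 0.1954]
eef_rot: [0.614, 0.789, 0.0, -0.0]
ft_force: [0.4, -0.5, 0.6]
width: 0.0096
grip_force: 39.7
```

```bash
python3 -c "
from h import *
go(.5797,.0515,.155,.24)"
```

```text
t 16.8 shift [0.0004 0.0003 0.0404] turn 0.008 or -3.134 j7 0.2
```

To row units: 0.047 m is 47, 0.042 m is 42.

Request:
nudge_tcp(segments="0.3,0.3,20,0,0 | 0.3,0.3,30,0,0 | 0.3,0.3,36,0,0 | 0.3,0.3,42,0,0 | 0.3,0.3,47,0,0 | 0.3,0.3,47,0,0")

```text
time: 17.4
ee_pos: [0.5795, 0.0516, 0.1478]
eef_rot: [0.615, 0.788, -0.0, -0.0]
ft_force: [2.0, 0.5, -2.7]
width: 0.0095
grip_force: 39.6
```

```bash
python3 -c "
from h import *
go(.5797,.0515,.115,.24)"
```

```text
t 17.4 shift [-0.0001  0.0002  0.0328] turn 0.005 or -3.136 j7 0.21
```

It's in with almost no force. Continuing down to the collar.

Request:
nudge_tcp(segments="0,0.5,8,0,0 | 0,0.5,16,0,0 | 0,0.5,22,0,0 | 0,0.5,27,0,0 | 0,0.5,31,0,0 | 0,0.5,33,0,0 | 0,0.5,33,0,0")

```text
time: 18.1
ee_pos: [0.58, 0.0517, 0.1152]
eef_rot: [0.615, 0.788, -0.0, -0.0]
ft_force: [1.0, 0.7, -0.3]
width: 0.0093
grip_force: 39.7
```

Request:
nudge_tcp(segments="0,0,1,0,0 | 0,0,1,0,0")

```text
time: 18.3
ee_pos: [0.5802, 0.0518, 0.1145]
eef_rot: [0.615, 0.788, 0.0, 0.0]
ft_force: [0.2, 0.8, -0.8]
width: 0.0095
grip_force: 39.7
```

```bash
python3 -c "
from h import *
go(.5797,.0515,.115,.24)"
```

```text
t 18.3 shift [-0.0001 -0.0006 -0.0005] turn 0.005 or -3.137 j7 0.23
```

To row units: 0.003 m is 3, 0.002 m is 2.

Request:
nudge_tcp(segments="0,0,1,0,0 | 0,0,2,0,0 | 0,0,3,0,0 | 0,0,3,0,0")

```text
time: 18.7
ee_pos: [0.5807, 0.0517, 0.1136]
eef_rot: [0.616, 0.788, 0.001, 0.0]
ft_force: [-8.0, -0.7, 18.3]
width: 0.0096
grip_force: 40.0
```

```bash
python3 -c "
from h import *
go(.5797,.0515,.115,.24)"
```

```text
t 18.7 shift [ 0.     -0.001  -0.0014] turn 0.005 or -3.137 j7 0.23
```

To row units: -0.0015 m is -1.5, -0.65 rad is -13.

Request:
nudge_tcp(segments="0,0,-1.5,0,0 | 0,0,-1.5,-2,0 | 0,0,-1.5,-4,0 | 0,0,-1.5,-6,0 | 0,0,-1.5,-8,0 | 0,0,-1.5,-10,0 | 0,0,-1.5,-12,0 | 0,0,-1.5,-13,0 | 0,0,-1.5,-13,0")

```text
time: 19.6
ee_pos: [0.5809, 0.0522, 0.1137]
eef_rot: [0.331, 0.944, 0.001, 0.001]
ft_force: [0.4, 1.8, 4.1]
width: 0.0097
grip_force: 39.7
```

```bash
python3 -c "
from h import *
go(.5797,.0515,.115,.24);print(r.read_state()['torque'])"
```

```text
t 19.6 shift [ 0.0005 -0.0013 -0.0013] turn 0.656 or -2.486 j7 0.84
[ 0.43663808 -0.28517352 -0.03163705]
```

Torque is low (−0.03 N m), so this is the right key. On to the stop.

Request:
nudge_tcp(segments="0,0,0,-2.4,0 | 0,0,0,-4.8,0 | 0,0,0,-7.2,0 | 0,0,0,-9.6,0 | 0,0,0,-12,0 | 0,0,0,-14.4,0 | 0,0,0,-16.8,0 | 0,0,0,-18.8,0 | 0,0,0,-18.8,0")

```text
time: 20.5
ee_pos: [0.5804, 0.0532, 0.1135]
eef_rot: [-0.132, 0.991, 0.001, 0.001]
ft_force: [-0.7, 5.2, 5.8]
width: 0.0096
grip_force: 39.7
```

```bash
python3 -c "
from h import *
go(.5797,.0515,.115,.24);print(r.read_state()['torque'])"
```

```text
t 20.5 shift [ 0.0011 -0.0015 -0.0015] turn -1.545 or 1.596 j7 1.74
[ 1.40181511  0.24374417 -0.00731212]
```

To row units: -0.1 rad is -2.

Request:
nudge_tcp(segments="0,0,0,-1.6,0 | 0,0,0,-2,0 | 0,0,0,-2,0 | 0,0,0,-2,0 | 0,0,0,-2,0")

```text
time: 21.0
ee_pos: [0.5804, 0.0532, 0.1135]
eef_rot: [-0.179, 0.984, 0.001, 0.001]
ft_force: [-0.1, 5.3, 5.9]
width: 0.0094
grip_force: 39.8
```

```bash
python3 -c "
from h import *
go(.5797,.0515,.115,.24);print(r.read_state()['torque'])"
```

```text
t 21.0 shift [ 0.0013 -0.0014 -0.0015] turn -1.45 or 1.692 j7 1.83
[ 1.42990816  0.35055009 -0.24229638]
```

At the stop. I'll ease back to relieve it and draw the key out.

To row units: -0.09 m is -90, -0.07 m is -70, 0.08 rad is 1.6.

Request:
nudge_tcp(segments="0,0,0,1.6,0 | 0,0,0,2.2,0 | 0,0,-8,2.2,0 | 0,0,-25,2.2,0 | 0,0,-45,2.2,0 | 0,0,-70,2.2,0 | 0,0,-90,2.2,0 | 0,0,-90,2.2,0")

```text
time: 21.8
ee_pos: [0.5814, 0.0511, 0.206]
eef_rot: [-0.126, 0.992, -0.0, 0.002]
ft_force: [0.3, 0.3, 0.4]
width: 0.0092
grip_force: 40.0
```

```bash
python3 -c "
from h import *
go(.5205,-.1817,.2,-.21);print(r.read_state()['torque'])"
```

```text
t 21.8 shift [ 0.1171 -0.2103  0.0057] turn -1.109 or 2.033 j7 1.71
[ 0.03335641 -0.00971807  0.00327739]
```

Request:
nudge_tcp(segments="20,-40,0,2.8,0 | 40,-80,0,5.6,0 | 60,-120,0,8.4,0 | 80,-160,0,11.2,0 | 100,-190,3,14,0 | 117,-210,3,16.8,0 | 117,-210,3,19.6,0 | 117,-210,3,22.4,0 | 117,-210,3,25.2,0 | 117,-210,3,28,0 | 117,-210,3,30.8,0 | 117,-210,3,33.6,0")

```text
time: 23.0
ee_pos: [0.519, -0.1813, 0.1991]
eef_rot: [0.657, 0.754, -0.001, -0.001]
ft_force: [-0.0, 0.3, 0.4]
width: 0.0094
grip_force: 40.0
```

```bash
python3 -c "
from h import *
go(.5205,-.1817,.2,-.21)"
```

```text
t 23.0 shift [-0.0006  0.0014 -0.0009] turn 0.347 or -2.794 j7 0.49
```

To row units: 0.0017 m is 1.7, 0.347 rad is 6.94.

Request:
nudge_tcp(segments="0,1.7,0,2.8,0 | 0,1.7,0,5.6,0 | 0,1.7,0,6.94,0 | 0,1.7,0,6.94,0 | 0,1.7,0,6.94,0")

```text
time: 23.5
ee_pos: [0.521, -0.1808, 0.1994]
eef_rot: [0.774, 0.633, -0.0, -0.0]
ft_force: [-0.2, -0.3, -1.0]
width: 0.0093
grip_force: 40.0
```

```bash
python3 -c "
from h import *
go(.5208,-.1815,.11,-.21)"
```

```text
t 23.5 shift [-0.0006  0.0001  0.0894] turn 0.009 or -3.132 j7 0.16
```

Request:
nudge_tcp(segments="-0.5,0,40,0.18,0 | -0.5,0,65,0.18,0 | -0.5,0,73,0.18,0 | -0.5,0,80,0.18,0 | -0.5,0,85,0.18,0 | -0.5,0,90,0.18,0 | -0.5,0,90,0.18,0")

```text
time: 24.2
ee_pos: [0.5211, -0.1811, 0.1097]
eef_rot: [0.778, 0.629, -0.0, -0.0]
ft_force: [-0.1, 0.3, -0.7]
width: 0.0091
grip_force: 40.0
```

```bash
python3 -c "
from h import *
go(.5208,-.1815,.0827,-.21)"
```

```text
t 24.2 shift [-0.0004 -0.0002  0.027 ] turn -0.001 or 3.141 j7 0.2
```

Request:
nudge_tcp(segments="0,0,10,0,0 | 0,0,18,0,0 | 0,0,24,0,0 | 0,0,27.5,0,0 | 0,0,28.5,0,0 | 0,0,28.5,0,0")

```text
time: 24.8
ee_pos: [0.521, -0.1813, 0.0826]
eef_rot: [0.778, 0.629, 0.0, -0.001]
ft_force: [-10.3, 3.1, 18.9]
width: 0.0096
grip_force: 40.1
```

Request:
nudge_tcp(segments="0,0,0,0,0.035 | 0,0,0,0,0.035 | 0,0,0,0,0.035 | 0,0,-20,0,0.035 | 0,0,-60,0,0.035 | 0,0,-100,0,0.035 | 0,0,-120,0,0.035 | 0,0,-120,0,0.035")

```text
time: 25.6
ee_pos: [0.5228, -0.1817, 0.2043]
eef_rot: [0.778, 0.629, 0.002, 0.002]
ft_force: [-0.5, -0.0, -0.4]
width: 0.0348
grip_force: 0.0
```

```bash
python3 -c "
from h import *
go(.5208,-.1815,.2,-.21)"
```

```text
t 25.6 shift [-0.0003 -0.0021  0.0043] turn -0.001 or 3.141 j7 0.15
```

Both keys are back. Next is the ejector: closed fingers come down inside the handle, then push outward.

```bash
python3 -c "
from h import *
go(.6176,.1047,.2,.24)"
```

```text
t 25.6 shift [0.2999 0.0326 0.0047] turn -0.451 or 2.691 j7 0.15
```

To row units: 0.3 m is 300, 0.29 m is 290, -0.45 rad is -9.

Request:
nudge_tcp(segments="50,5,0,-2,0 | 100,10,0,-4,0 | 150,16,0,-6,0 | 200,21,0,-8,0 | 250,27,0,-9,0 | 290,32,0,-9,0 | 300,32.6,0,-9,0 | 300,32.6,0,-9,0 | 300,32.6,0,-9,0")

```text
time: 26.5
ee_pos: [0.6156, 0.1035, 0.2006]
eef_rot: [0.618, 0.786, -0.001, -0.0]
ft_force: [-0.3, -0.9, 0.4]
width: 0.0008
grip_force: 0.0
```

```bash
python3 - <<'E'
from h import *
go(.6176,.1047,.123,.24);go(.6076,.1455,.123,.24)
t=r.camera("scene")
# latch arm end expected, bystander check by image difference
b=cv2.imread("pics/scene0.png")[:,:,::-1].astype(int);d=np.abs(t["img"].astype(int)-b).max(2)
for n,(x,y) in dict(reel=(324,185),pot=(210,252),pliers=(165,193)).items(): print(n,d[y-8:y+8,x-8:x+8].mean())
E
```

```text
t 26.5 shift [0.0008 0.0023 0.0776] turn -0.003 or 3.139 j7 0.11
t 26.5 shift [0.0428 0.0022 0.0775] turn -0.003 or 3.139 j7 0.11
reel 9.82421875
pot 7.07421875
pliers 8.95703125
```

To row units: 0.077 m is 77, 0.06 m is 60.

Request:
nudge_tcp(segments="0.8,2.3,30,0,0 | 0.8,2.3,60,0,0 | 0.8,2.3,77,0,0 | 0.8,2.3,77,0,0")

```text
time: 26.95
ee_pos: [0.6163, 0.1043, 0.122]
eef_rot: [0.619, 0.786, -0.002, -0.001]
ft_force: [0.3, -1.9, 0.1]
width: 0.0004
grip_force: 0.0
```

Request:
nudge_tcp(segments="6,0,0,0,0 | 12,0,0,0,0 | 18,0,0,0,0 | 23,0,0,0,0 | 28,0,0,0,0 | 33,0,0,0,0 | 37,0,0,0,0 | 40,0,0,0,0 | 40,0,0,0,0")

```text
time: 27.85
ee_pos: [0.6084, 0.1461, 0.1244]
eef_rot: [0.618, 0.787, 0.0, -0.0]
ft_force: [-0.4, 0.4, -0.1]
width: 0.0003
grip_force: 0.0
```

```bash
python3 -c "
from h import *
go(.6176,.1047,.123,.24)"
```

```text
t 27.9 shift [-0.0424 -0.0009  0.0014] turn -0.0 or 3.141 j7 0.06
```

To row units: 0.004 m is 4, 0.002 m is 2.

Request:
nudge_tcp(segments="2,0,2,0,0 | 4,0,2,0,0 | 4,0,2,0,0")

```text
time: 28.15
ee_pos: [0.608, 0.1493, 0.1231]
eef_rot: [0.618, 0.786, 0.0, 0.0]
ft_force: [-1.1, -0.1, 5.2]
width: 0.0006
grip_force: 2.8
```

Request:
nudge_tcp(segments="2,0,0,0,0 | 4,0,0,0,0 | 4,0,0,0,0")

```text
time: 28.45
ee_pos: [0.6068, 0.1534, 0.1226]
eef_rot: [0.618, 0.786, 0.0, 0.0]
ft_force: [-0.1, -0.5, 4.2]
width: 0.0004
grip_force: 1.8
```

```bash
python3 - <<'E'
from h import *
c=r.camera("scene");o=(215,110)
cv2.imwrite("pics/g.png",cv2.resize(c["img"][110:220,215:325,::-1],(560,560),interpolation=cv2.INTER_CUBIC))
E
```

```text
(no output)
```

To row units: -0.2 m is -200, -0.15 m is -150.

Request:
nudge_tcp(segments="-10,0,-20,0,0 | -20,0,-60,0,0 | -50,0,-100,0,0 | -100,0,-100,0,0 | -150,0,-100,0,0 | -200,0,-100,0,0 | -200,0,-100,0,0")

```text
time: 29.2
ee_pos: [0.6538, -0.0506, 0.2222]
eef_rot: [0.622, 0.783, -0.002, 0.001]
ft_force: [-0.6, -1.2, -0.2]
width: 0.0008
grip_force: 0.0
```

```bash
cat > m.py <<'E'
from h import *
c=r.camera("scene");t=r.camera("top");b={"scene":cv2.imread("pics/scene0.png")[:,:,::-1],"top":cv2.imread("pics/top0.png")[:,:,::-1]}
def px(c,p): P=np.array(c["pose"]);q=P[:3,:3].T@(np.array(p)-P[:3,3]);return np.array([q[0]/q[2]*c["fx"]+c["cx"],q[1]/q[2]*c["fy"]+c["cy"]])
def W(x,y,z): k=np.array([.580,.0522]);return (*(k+(x+.021)*np.array([.971,.238])+y*np.array([-.238,.971])),z)
for a in(0,.15,.3,.45,.6): print(a,*[px(v,W(.028,.072+.057*np.sin(a),.062+.057*np.cos(a))).round(1) for v in(c,t)])
print("card_end 76/90",px(c,W(.028,.0565,.076)).round(1),px(c,W(.028,.0565,.09)).round(1))
for n,v,(u0,u1,v0,v1) in(("scene",c,(238,268,136,166)),("top",t,(198,226,162,178))):
    for im in(b[n],v["img"]):
        g=im.astype(int).sum(2)//3;print(n,u0,v0)
        for y in range(v0,v1): print(y,' '.join(f"{g[y,x]:3d}" for x in range(u0,u1)))
E
python3 m.py
```

```text
0 [254.7 144.1] [207.9 170. ]
0.15 [252.5 142.8] [205.2 170.8]
0.3 [250.4 142. ] [202.6 171.5]
0.45 [248.4 141.6] [200.1 172.3]
0.6 [246.6 141.6] [198.  173.1]
card_end 76/90 [258.8 158.2] [258.8 154.5]
scene 238 136
136  85  89 103 120 135 143 145 146 143 137 128 118 114 114 114 119 118 122 124 125 125 122 121 115 112 108 110 117 125 138
137  86  97 113 129 139 144 145 140 140 133 123 117 117 121 122 124 130 131 130 128 126 126 121 118 113 112 113 120 128 137
138 107 123 134 140 144 142 139 137 132 129 125 123 129 131 130 132 133 135 132 130 130 129 125 120 119 121 127 129 133 138
139 124 139 144 146 142 140 136 132 130 132 136 140 143 143 138 132 131 129 129 130 128 128 125 124 125 131 135 136 135 141
140 140 141 141 137 136 134 136 135 140 148 153 154 153 150 139 131 127 124 125 127 127 128 128 128 133 136 136 134 133 137
141 143 142 136 133 132 133 139 145 151 157 158 159 153 145 139 132 127 128 130 129 131 133 134 134 135 133 132 129 126 
[... 9749 characters left out ...]
 142
172 128 125 126 128 126 124 131 139 132 108  80  86 131 193 237 244 243 244 238 226 215 203 173 136 108  88  79  81
173 130 127 125 125 126 126 124 120 116 105  84  67  94 152 200 215 217 223 223 219 214 188 126  67  36  28  52  95
174 129 126 123 123 126 128 128 133 155 168 149 114 103 138 170 195 219 233 238 240 239 215 136  59  25  29  58 105
175 128 129 125 125 125 129 133 150 194 228 215 171 144 160 179 210 239 247 247 247 246 227 158  90  70  80 101 128
176 126 125 125 125 125 126 129 143 184 225 225 186 153 152 163 200 239 247 248 247 246 234 187 139 123 134 153 163
177 123 123 123 122 122 126 128 130 161 208 217 175 137 125 128 166 221 243 247 246 244 238 213 175 156 160 174 177
```

```bash
python3 - <<'E'
import cv2,numpy as np
g=cv2.imread("pics/g.png");g=cv2.resize(g,(110,110),interpolation=cv2.INTER_AREA).mean(2).astype(int);b=cv2.imread("pics/scene0.png").mean(2).astype(int)[110:220,215:325]
d=g-b-12
for v in range(18,52): print(v+110,''.join('#' if x<-45 else '-' if x<-20 else '+' if x>20 else '.' for x in d[v,15:60]))
E
```

```text
128 #########-.....-###########..................
129 #########-...--############..................
130 #########-..--############-..................
131 --########----############-..................
132 --########----############-..................
133 #-#######--...-###########-..................
134 ---######-....-###########-..................
135 -...-###-.....-###########-..................
136 -...--#-......-###########-..................
137 --..----......-###########-..................
138 --..----.......###########-..................
139 ...----........-##########-..................
140 ...----........-#########-...................
141 ................-#######--...................
142 ..................-#####--...................
143 ...................-##-----..................
144 ....................-------..................
145 ....................---.--...................
146 .....................--......................
147 .....................---.....................
148 .....................----....................
149 .....................-#-..++.................
150 .....................---..++.................
151 ......................--.++..................
152 .........................++..................
153 .............................................
154 .............................................
155 .............................................
156 .........................++..................
157 ...............................+.............
158 ..........................-.....++...........
159 .........................---.....++..........
160 ........................------.....+.........
161 ...........................----......+.......
```

The ejector has moved only about 0.15 rad: the fingertips rode over the handle's top, so they sit higher than I assumed. I'll push again lower and check part way.

```bash
python3 - <<'E'
from h import *
c=r.camera("scene");P=np.array(c["pose"])
for z in(.1006,.111,.121):
    q=P[:3,:3].T@(np.array([.6068,.1534,z])-P[:3,3]);print(z,q[:2]/q[2]*c["fx"]+[c["cx"],c["cy"]])
go(.6166,.1047,.2,.24)
E
```

```text
0.1006 [250.03425162 145.68130596]
0.111 [249.93756235 142.84488905]
0.121 [249.84313037 140.07469052]
t 29.4 shift [ 0.1498 -0.0018  0.0219] turn -0.001 or 3.141 j7 0.37
```

Better to grip the handle: the jaw axis is parallel to its pivot, so I can lead it along its arc.

```bash
python3 -c "
from h import *
go(.6087,.1411,.2,.24)"
```

```text
t 29.4 shift [ 0.1871 -0.0009  0.022 ] turn -0.001 or 3.141 j7 0.37
```

Request:
nudge_tcp(segments="50,0,0,0,0.04 | 100,0,10,0,0.04 | 150,0,22,0,0.04 | 187,-1,22,0,0.04 | 187,-1,22,0,0.04 | 187,-1,22,0,0.04 | 187,-1,22,0,0.04", clamp_n=30)

```text
time: 30.05
ee_pos: [0.6088, 0.1401, 0.2006]
eef_rot: [0.618, 0.786, 0.0, 0.0]
ft_force: [0.8, -0.4, -0.6]
width: 0.039
grip_force: 0.0
```

```bash
python3 -c "
from h import *
go(.6087,.1411,.1145,.24)"
```

```text
t 30.1 shift [0.001  0.0001 0.0861] turn -0.001 or 3.141 j7 0.05
```

Request:
nudge_tcp(segments="1,0,30,0,0.04 | 1,0,60,0,0.04 | 1,0,78,0,0.04 | 1,0,86,0,0.04 | 1,0,86,0,0.04 | 1,0,86,0,0 | 1,0,86,0,0 | 1,0,86,0,0 | 1,0,86,0,0 | 1,0,86,0,0", clamp_n=25)

```text
time: 31.05
ee_pos: [0.6077, 0.1412, 0.1149]
eef_rot: [0.618, 0.786, -0.001, -0.001]
ft_force: [-5.3, -2.2, 5.5]
width: 0.0115
grip_force: 25.0
```

```bash
python3 -c "
from h import *
go(.6087,.1411,.1145,.24)"
```

```text
t 31.1 shift [-0.0004  0.0009  0.0004] turn -0.001 or 3.141 j7 0.07
```

Handle gripped (opening 11.5 mm). Leading it along the arc.

To row units: 0.022 m is 22, 0.021 m is 21.

Request:
nudge_tcp(segments="4,0,0.5,0,0 | 7.5,0,1.6,0,0 | 11,0,3,0,0 | 14.5,0,4.4,0,0 | 18,0,6.5,0,0 | 21,0,8.5,0,0 | 22,0,9,0,0 | 22,0,9,0,0")

```text
time: 31.85
ee_pos: [0.6025, 0.1629, 0.1062]
eef_rot: [0.618, 0.786, -0.0, -0.001]
ft_force: [-8.2, -1.0, 9.5]
width: 0.0116
grip_force: 25.0
```

```bash
python3 - <<'E'
from h import *
print(r.read_state()["torque"]);go(.6087,.1411,.1145,.24)
E
```

```text
[-0.42094375  1.78780672 -0.01572817]
t 31.9 shift [-0.0227  0.0008 -0.0083] turn -0.001 or 3.141 j7 0.03
```

To row units: 0.004 m is 4, 0.0025 m is 2.5.

Request:
nudge_tcp(segments="2.5,0,1.5,0,0 | 4,0,2,0,0 | 4,0,2,0,0")

```text
time: 32.15
ee_pos: [0.6015, 0.1665, 0.1038]
eef_rot: [0.618, 0.786, -0.001, -0.001]
ft_force: [-6.0, -1.5, 5.9]
width: 0.0116
grip_force: 25.0
```

```bash
python3 -c "
from h import *
go(.6087,.1411,.1145,.24)"
```

```text
t 32.1 shift [-0.0264  0.0009 -0.0107] turn -0.001 or 3.141 j7 0.03
```

To row units: -0.04 m is -40, -0.28 m is -280.

Request:
nudge_tcp(segments="0,0,0,0,0.04 | 0,0,0,0,0.04 | 0,0,0,0,0.04 | 0,0,-30,0,0.04 | 0,0,-80,0,0.04 | -40,0,-110,0,0.04 | -90,0,-110,0,0.04 | -140,0,-110,0,0.04 | -190,0,-110,0,0.04 | -240,0,-110,0,0.04 | -280,0,-110,0,0.04 | -280,0,-110,0,0.04")

```text
time: 33.35
ee_pos: [0.6682, -0.1137, 0.2133]
eef_rot: [0.621, 0.784, -0.002, 0.001]
ft_force: [-0.6, 0.0, -1.0]
width: 0.0399
grip_force: 0.0
```

```bash
python3 m.py | head -6; python3 - <<'E'
from h import *
b=cv2.imread("pics/scene0.png").mean(2).astype(int);c=r.camera("scene")["img"].mean(2).astype(int)
d=c-b-12
for v in range(136,172): print(v,''.join('#' if x<-40 else '-' if x<-20 else '+' if x>20 else '.' for x in d[v,232:292]))
t=r.camera("top")["img"].mean(2).astype(int)-cv2.imread("pics/top0.png").mean(2).astype(int)+8
for v in range(160,190): print(v,''.join('#' if x<-40 else '-' if x<-20 else '+' if x>20 else '.' for x in t[v,190:262]))
E
```

```text
0 [254.7 144.1] [207.9 170. ]
0.15 [252.5 142.8] [205.2 170.8]
0.3 [250.4 142. ] [202.6 171.5]
0.45 [248.4 141.6] [200.1 172.3]
0.6 [246.6 141.6] [198.  173.1]
card_end 76/90 [258.8 158.2] [258.8 154.5]
136 ............................................................
137 ............................................................
138 ............................................................
139 ............................................................
140 ............................................................
141 ............................................................
142 .............-..............................................
143 .............--.............................................
144 .............--.............................................
145 .............---....+++.....................................
146 .............-##---.++++++..................................
147 ..............-####.++++++.........
[... 3276 characters left out ...]
...
182 ....................................+..+++++............................
183 .............................++..++++++++++...--........................
184 .............................++++++++++++++..----.......................
185 .............................+++++++++......--#--.......................
186 ..................................----......--##-.......................
187 .............................---#####-......-----.......................
188 ........................++++.######--........----...+++.................
189 ........................++++..-....................++++.................Exception ignored on flushing sys.stdout:
BrokenPipeError: [Errno 32] Broken pipe
```

```bash
python3 - <<'E'
from h import *
T=r.camera("top");S=r.camera("scene");b={"T":cv2.imread("pics/top0.png")[:,:,::-1],"S":cv2.imread("pics/scene0.png")[:,:,::-1]}
for n,v,x0,x1,y0,y1 in(("T",T,195,214,168,178),("S",S,240,262,139,156)):
    g=v["img"].mean(2).astype(int)
    print(n,x0)
    for y in range(y0,y1): print(y,*[f"{q:3d}" for q in g[y,x0:x1]])
# rail line: fit upper edge of white rail on cols, both views, before & after
def edge(img,cols,y0,y1,thr):
    g=img.astype(int).min(2);o=[]
    for u in cols:
        col=g[y0:y1,u]
        i=np.argmax(col>thr);o.append((u,y0+i-1+(thr-col[i-1])/(col[i]-col[i-1])))
    return np.array(o)
for n,v,cols,y0,y1 in(("S",S,range(262,268),145,168),("T",T,range(214,226),155,175)):
    for im in(b[n],v["img"]):
        e=edge(im,cols,y0,y1,195);print(n,np.polyfit(e[:,0]-e[0,0],e[:,1],1).round(2),e[:,1].round(1))
# rail left end along direction: leftmost white px by row in S and T
for n,v,rows,x0,x1 in(("S",S,range(152,160),248,275),("T",T,range(168,173),203,225)):
    for im in(b[n],v["img"]):
        g=im.astype(int).min(2);print(n,"left",[(y,int(x0+np.argmax(g[y,x0:x1]>195))) for y in rows])
E
```

```text
T 195
168 130 129 127 125 126 124 124 128 135 139 139 136 136 136 134 127 121 128 164
169 128 126 127 126 127 127 128 129 133 138 138 142 155 174 184 179 162 165 214
170 123 123 126 127 129 131 128 128 131 133 137 149 173 205 225 219 188 181 224
171 123 126 131 134 133 126 122 115 120 130 139 147 161 178 187 184 163 163 207
172 126 129 140 143 137 123 103  94 101 122 139 141 139 137 136 133 131 137 160
173 126 130 140 146 141 122  96  82  88 111 128 129 123 120 117 120 124 132 153
174 127 128 133 139 133 112  89  75  83  95 110 115 121 125 127 139 153 163 199
175 127 124 120 118 112 100  87  82  90  97 108 126 153 171 178 193 198 194 220
176 125 121 115 111 111 111 109 109 114 118 121 149 192 211 210 208 191 174 202
177 127 123 118 118 119 122 120 122 124 126 128 155 204 217 192 169 144 132 164
S 240
139 155 157 153 153 146 143 143 145 149 153 155 156 150 144 145 143 142 142 139 140 138 135
140 154 151 148 147 146 146 152 164 169 171 167 161 153 144 137 138 139 139 139 139 140 141
141 149 146 145 145 143 147 162 175 182 178 167 160 150 145 139 140 142 142 142 143 147 147
142 148 147 
[... 1215 characters left out ...]
 165 165 162 144 128 135 160 176 194 206 217 235 249 254 254
S [  0.62 158.68] [158.7 159.3 159.9 160.5 161.2 161.8]
S [  0.83 153.09] [153.1 153.9 154.8 155.6 156.4 157.2]
T [ -0.23 169.64] [169.6 169.4 169.3 169.  168.6 168.4 168.3 168.1 167.8 167.5 167.3 167. ]
T [ -0.22 168.17] [168.3 167.8 167.6 167.5 167.4 167.2 166.9 166.7 166.5 166.2 165.8 165.6]
S left [(152, 248), (153, 248), (154, 248), (155, 248), (156, 257), (157, 257), (158, 256), (159, 257)]
S left [(152, 248), (153, 258), (154, 258), (155, 257), (156, 256), (157, 260), (158, 261), (159, 252)]
T left [(168, 222), (169, 217), (170, 213), (171, 212), (172, 212)]
T left [(168, 215), (169, 214), (170, 209), (171, 214), (172, 218)]
```

Handle tip is now at about 0.55 rad and the board's end is up by roughly 13 mm or more. One numeric check of the keys and bystanders, then hand in.

```bash
python3 - <<'E'
from h import *
b=cv2.imread("pics/scene0.png").mean(2).astype(int);c=r.camera("scene")["img"].mean(2).astype(int)
d=c-b-12
for v in range(218,282,1): print(v,''.join('#' if x<-40 else '-' if x<-20 else '+' if x>20 else '.' for x in d[v,264:318]))
for n,(x,y) in dict(reel=(324,185),pot=(210,252),pliers=(165,193)).items(): print(n,np.abs(d[y-14:y+14,x-16:x+16]).mean().round(1))
E
```

```text
218 ......................................................
219 ......................................................
220 ......................................................
221 ......................................................
222 ......................................................
223 ......................................................
224 ...................-##-...............................
225 ..................--###...............................
226 ..............-########-..............................
227 ..........--#######-###-..............................
228 .......--##########--##-..............................
229 .......###########-..-................................
230 .......###########-...................................
231 .......-##########-...................................
232 ........##########-...................................
233 ........-#########....................................
234 ........-#######-.....................................
235 .........-####-.......................................
236 .........-###-....................
[... 2003 characters left out ...]
.......................
271 ......................................................
272 ......................................................
273 ......................................................
274 ......................................................
275 ......................................................
276 ......................................................
277 ......................................................
278 ......................................................
279 ......................................................
280 ......................................................
281 ......................................................
reel 2.1
pot 8.8
pliers 1.9
```

```bash
python3 -c "
from bench import r
print(r.close_job())"
```

```text
the job is handed in; nothing more can be done
None
```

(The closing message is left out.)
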